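# Line up and weight a straightedge against two pins on a clay slab

### The arm

A 7-joint arm with a two-finger parallel gripper is mounted at the origin on the work surface. World frame = base frame: x ahead of the robot, y to its left, z up, the work surface at z = 0. Lengths are in mm, angles in rad, forces in N, time in s.
With the tool pointing down it reaches from about 400 to 875 mm from the base axis. Payload 4.4 kg.
Tool frame: the origin (TCP) lies at the very end of the fingers, on their centre line; the grasp point (between the pads) lies 19 mm behind it (ctrl.grip_point_offset is the distance from the TCP to the grasp point, in mm); z points along the fingers, y is the line along which they close (so a half turn about z gives the same grasp; the last joint's range is limited). The gripper opens to 85 mm and grips with 20 to 120 N. Pads are 22 mm wide; open, the fingers measure 114 mm over their backs; the gripper's body (76 mm by 85 mm) begins 54 mm behind the grasp point. The pads swing forward as they close: fully open they stand 13 mm farther back than shut.
Start: joints at [1.052, 0.628, 0.038, 1.517, -0.027, 0.996, -0.02], TCP at [284.394, -584.498, 231.313] pointing down, gripper open.
Joint ranges: [-3.06, 3.06], [-0.37, 2.12], [-1.25, 1.32], [0.18, 2.47], [-1.1, 4.24], [0.23, 1.98], [-2.94, 2.94]. Speed limits (rad/s): [2.57, 2.57, 3.14, 3.14, 3.14, 3.14, 3.14].

### API

Orientations are given as [roll, pitch, yaw] about the fixed x, y, z axes, in that order (R = Rz(yaw) Ry(pitch) Rx(roll)).
In Python, from cell import ctrl gives the robot as it stands.
- The arm moves only by the tool jog_arm, never from a script. Its argument "increments" is one flat list of numbers, 7 for each row, row after row: the finger opening in cm, from 0 to 8.54, then the shift along the tool's x, y, z in cm, then the turn, a rotation vector about the tool's x, y, z in degrees. In form: [fingers, x, y, z, rx, ry, rz, fingers, x, y, z, rx, ry, rz, ...]. A call has 1 to 20 rows; each row is the pose to reach, as a shift and turn from the pose commanded when the call began, along the tool's axes at that moment; what a row does not reach only later rows make up. A row lasts 1/10 s, in which the tool goes at most 50 mm and 8.59 degrees, less where a joint would pass 70% of its speed; a pose out of reach is approached as far as the arm can. A call with a gripper value outside its range is refused whole. The fingers move at their own pace and stop on an object; the grip force is fixed at half the most. Time passes only in rows, so rows that repeat a pose let the fingers close. It gives the time, the measured TCP pose, the force, the opening and the grip force at its end, in the units of the state.
- ctrl.read_state(): the state, without advancing time (a new reading comes with each control period).
- ctrl.get_image(name): name is "side" or "top" or "wrist"; returns the picture (400x640x3 uint8, red, green, blue); there is no depth.
- ctrl.camera_params(name): a dict with "fx", "fy", "cx", "cy" (pixels), "extrinsics" (4x4, takes a point from world to camera coordinates). Camera axes: x right, y down, z forward; pixel columns grow to the right and rows downward; lengths in mm; the calibration is good to about 2 mm. A picture is of the moment at which its call begins: read the wrist's pose just before it. camera_params takes no time and is no camera call; for the wrist camera it gives the pose at the moment of the call.
- ctrl.finish_job(): hands the job in; it is judged then, once.
The state is a dict: "clock": time; "qpos": joint angles; "qd": joint speeds; "tau": joint torques, N m; "eef_pos": TCP position; "tool_rot": TCP orientation; "force": force on the tool from outside, world axes, zero at the start; "torque": the same for the moment, N m; "width": finger opening in mm; "gripper_force": force on a finger pad.
Only numpy, scipy, OpenCV 4.12 (cv2) and the standard library are available. Lean on these libraries where they do the work, as an engineer would, in place of code of your own. Each camera call takes 0.05 s, during which the arm holds its last target. There are 200 camera calls.

### The job

Get the clay slab ready for cutting: first clear the round cutter off the slab and stand it in the wooden tray beside the bigger cutter. Then lay the aluminium ruler flat on the slab on the side that is kept (the wide side with the two stamped spirals), a little short of the two red-headed pins, and slide it up until one long edge touches both pins at once, lightly, without forcing the pins. Last, so that it stays put, stand the brass weight upright on the ruler about midway between the pins, the edge still touching both; leave all the other things, the loose lid knob on the slab too, where they are.

Things in the scene. Friction and masses are not known exactly. Their poses are not given: they have to be found in the camera images.
- slab: Stiff grey-brown clay slab 170 (x) x 220 (y) x 8 mm fixed on a round wooden bat, 300 mm across, 15 mm thick; does not move; lies turned any way. Origin: centre of the bat's underside; slab top at z = 23 mm. The pins stand in a row along y at about x = +30. Kept: the wide part on the -x side of the pins, stamped with two spirals (x -62, y +-82). Waste: the narrow strip on the +x side, torn edge.
- pin_a: Marker pin, upright and firm in the slab. Origin: its foot, on its axis at the slab's top. Steel shank 6 mm in diameter, bare for 18 mm, then a red ball head 12 mm across, centre 24 mm above the slab (top at 30 mm). About (30, -60) mm in the slab's frame, up to 12 mm off in x, 6 mm in y.
- pin_b: The other, identical marker pin (origin likewise), at about (30, +60) mm in the slab's frame, up to 12 mm off in x and 6 mm in y. The line through the two pin axes is the line to be cut.
- ruler: Loose flat aluminium bar 40 (x) x 200 (y) x 8 mm, 0.17 kg; black graduations. Origin: centre of its underside. Both long edges are straight and alike: either may be used; it touches a pin when the pin's axis is 23 mm from the ruler's long centre line. Starts flat on the table, left or right, with gouge and stick lying about parallel, 62 mm either side of its centre line. Slides on the slab with 1 to 2 N.
- cutter: Loose round steel cutter, an open ring 60 mm in outer diameter, 55 mm inside, 45 mm high, 0.09 kg, standing upright on the kept part of the slab just where the ruler must lie. Origin: centre of its underside.
- tray: Fixed low open tray of pale wood, outside 190 (x) x 120 (y) x 22 mm high, walls 5 mm, inner floor at z = 5 mm; left or right of the slab, opposite to the ruler. Origin: centre of its underside. The bigger cutter stands in its +x half; the -x half is free (its centre about (-44, 0) mm).
- weight: Loose brass balance weight: body 40 mm in diameter and 38 mm high, narrow neck 18 mm across at 47 mm, round grip knob 26 mm in diameter from 51 to 62 mm above its base, 64 mm high overall, about 0.45 kg. Stands on the table at the far left or far right. Origin: centre of its underside.
- cutter_big: Bystander: bigger round steel cutter, 72 mm outer diameter, 45 mm high, standing in the tray's +x half. Origin: centre of its underside.
- tub: Bystander: white plastic tub with blue lid, 70 (x) x 100 (y) x 58 mm high. Origin: centre of its underside.
- gouge: Bystander: gouge with square-edged beech handle, 180 mm long (its x axis), 18 mm wide, 16 mm high, lying beside the ruler. Origin: underside, near its middle (2 mm off it).
- stick: Bystander: boxwood modelling stick 160 mm long (its x axis, from -65 to +95 mm), 17 mm wide, 8 mm high, lying on the other side of the ruler. Origin: on its underside.
- brush_jar: Bystander: blue jar of brushes, 72 mm across, jar 100 mm and brushes up to 185 mm high, beyond the slab. Origin: centre of its underside.
- cone: Bystander: pointed clay cone, 110 mm across at the base, 137 mm high, beyond the slab. Origin: centre of its underside.
- clay_knob: Bystander: pink biscuit-fired lid knob, 34 mm across, 33 mm high, standing upright on the kept part of the slab, behind where the ruler goes: at about (-65, +46) mm in the slab's frame, up to 3 mm off in x and 12 mm in y. It stays there. Origin: centre of its underside.
- mug: Bystander: white mug, 76 mm across, 85 mm high, near the robot's base. Origin: centre of its underside.
- pot_lid: Bystander: clay pot lid with a knob, 92 mm across, 38 mm high, near the robot's base. Origin: centre of its underside.

How it is judged (in metres and radians):
On the way, in this order (a step that is already met when the one before it is completed fails the run):
1. The round cutter stands upright on the tray's floor, let go (x of cutter in the frame of tray between -0.09 and 0.09 m and y of cutter in the frame of tray between -0.055 and 0.055 m and z of cutter in the frame of tray between 0.002 and 0.01 m and angle between cutter's own z axis and vertical below 0.1 rad and linear speed of cutter below 0.02 m/s and contact force between the fingers and cutter below 0.1 N), for 0.2 s.
2. The ruler lies flat on the slab on the kept side, both pins beside the same long edge and more than 3 mm clear of it (angle between ruler's own z axis and vertical below 0.04 rad and z of ruler in the frame of slab between 0.02 and 0.026 m and x of ruler in the frame of slab below 0.03 m and contact force between ruler and slab above 0.3 N and ((x of pin_a in the frame of ruler between 0.026 and 0.075 m and x of pin_b in the frame of ruler between 0.026 and 0.075 m) or (x of pin_a in the frame of ruler between -0.075 and -0.026 m and x of pin_b in the frame of ruler between -0.075 and -0.026 m)) and y of pin_a in the frame of ruler between -0.097 and 0.097 m and y of pin_b in the frame of ruler between -0.097 and 0.097 m), for 0.2 s.
3. The ruler, flat on the slab on the kept side, has been slid until one long edge touches both pins (gap at most 2 mm at each) (angle between ruler's own z axis and vertical below 0.04 rad and z of ruler in the frame of slab between 0.02 and 0.026 m and x of ruler in the frame of slab below 0.03 m and contact force between ruler and slab above 0.3 N and ((x of pin_a in the frame of ruler between 0.0212 and 0.025 m and x of pin_b in the frame of ruler between 0.0212 and 0.025 m) or (x of pin_a in the frame of ruler between -0.025 and -0.0212 m and x of pin_b in the frame of ruler between -0.025 and -0.0212 m)) and y of pin_a in the frame of ruler between -0.097 and 0.097 m and y of pin_b in the frame of ruler between -0.097 and 0.097 m), for 0.2 s.
4. The weight stands upright on the ruler about midway between the pins, the ruler still touching both (all of step 3 and x of weight in the frame of ruler between -0.013 and 0.013 m and y of weight in the frame of ruler between -0.09 and 0.09 m and horizontal distance between weight and pin_a below 0.095 m and horizontal distance between weight and pin_b below 0.095 m and z of weight in the frame of ruler between 0.005 and 0.011 m and angle between weight's own z axis and vertical below 0.08 rad and contact force between weight and ruler above 2 N), for 0.2 s.
At the end, for the whole second after the job is handed in: Ruler flat on the kept side, one long edge at most 2 mm from each pin's shank; weight upright on it, within 13 mm of its long centre line, less than 95 mm from each pin; round cutter upright on the tray's floor; all at rest and let go (all of step 4 and x of cutter in the frame of tray between -0.09 and 0.09 m and y of cutter in the frame of tray between -0.055 and 0.055 m and z of cutter in the frame of tray between 0.002 and 0.01 m and angle between cutter's own z axis and vertical below 0.1 rad and linear speed of each of ruler, weight, cutter below 0.02 m/s); the robot touches nothing.
It fails at once if A pin is strained: pushed with more than 25 N (contact force between any of pin_a, pin_b and anything else above 25 N).
It fails at once if A bystander (bigger cutter, tub, gouge, modelling stick, brush jar, cone, mug, pot lid or lid knob) is shifted by more than 25 mm (distance of any of cutter_big, tub, gouge, stick, brush_jar, cone, mug, pot_lid, clay_knob from where it was at the start of the episode above 0.025 m).
It also fails if it takes over 72 s, if anything falls off the work surface, if the arm or the gripper's body presses on something with over 40 N, if the wrist force passes 120 N, or if a joint passes its speed limit or range.

## Working session

There is one attempt and no reset: what is moved stays moved. The work goes in short steps, Python scripts to look and compute and a tool call to move; the robot and the scene stay as the last step left them, time stands still between calls to the robot, and variables do not carry over. Pictures are saved under pics/ and viewed, at most 10 in all, crops included, and the job is handed in when it is done.

Besides the shell and the picture viewer there is one more tool, called as name(argument=value, ...) on one line, values as JSON. jog_arm: Moves the arm, as the interface text tells. Its arguments: {"type":"object","properties":{"increments":{"type":"array","items":{"type":"number"}}},"required":["increments"]}

```bash
mkdir -p pics; python3 - <<'E'
from cell import ctrl
import cv2,numpy as np
for n in("top","side"):
    im=ctrl.get_image(n); cv2.imwrite(f"pics/{n}0.png",im[:,:,::-1])
    p=ctrl.camera_params(n); print(n,p["fx"],p["fy"],p["cx"],p["cy"]); print(np.round(p["extrinsics"],3).tolist())
s=ctrl.read_state(); print(s["clock"],s["eef_pos"],s["tool_rot"],s["width"],s["force"])
E
```

```text
top 368.3658591139643 368.3658591139643 321.0933814209995 198.219249972267
[[-0.014, -1.0, -0.0, 2.633], [-0.995, 0.014, -0.097, 508.275], [0.097, -0.001, -0.995, 1006.142], [0.0, 0.0, 0.0, 1.0]]
side 400.58332132852615 400.58332132852615 321.8154317320953 196.9008459775225
[[-0.887, -0.461, 0.004, 480.973], [-0.342, 0.652, -0.676, 205.23], [0.309, -0.602, -0.737, 781.247], [0.0, 0.0, 0.0, 1.0]]
0.1 [ 284.16888682 -583.98732592  230.49140402] [-3.13990861e+00  1.71413879e-05  4.52857124e-01] 85.13686175117522 [ 0.01379386 -0.19542127  0.33371371]
```

View pics/top0.png

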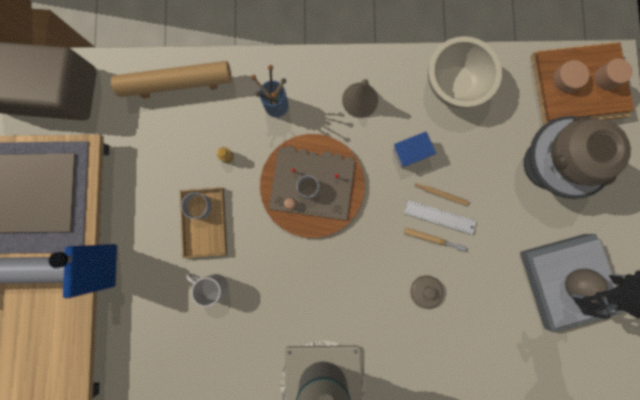

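The top view shows the slab at about (314,185), cutter (307,187), pins (293,170) and (337,176), knob (289,203), tray (203,222), weight (224,155) and ruler (440,217). I'll enlarge it for accurate points.

```bash
cat > h.py <<'E'
from cell import ctrl
import cv2,numpy as np
from scipy.spatial.transform import Rotation as R
def ray(p,u,v,z):
    "pixel -> world point at height z"
    E=np.array(p["extrinsics"]); d=E[:3,:3].T@[(u-p["cx"])/p["fx"],(v-p["cy"])/p["fy"],1]
    c=-E[:3,:3].T@E[:3,3]; return c+d*(z-c[2])/d[2]
def proj(p,X):
    q=np.array(p["extrinsics"])@np.append(X,1); return p["fx"]*q[0]/q[2]+p["cx"],p["fy"]*q[1]/q[2]+p["cy"]
def go(target,yaw=None):
    "shift (cm, tool axes) and turn (deg, rotvec) to TCP target, tool down, yaw (rad)"
    s=ctrl.read_state(); A=R.from_euler("xyz",s["tool_rot"])
    d=A.inv().apply(np.array(target)-s["eef_pos"])/10
    r=np.zeros(3) if yaw is None else (A.inv()*R.from_euler("xyz",[np.pi,0,yaw])).as_rotvec(degrees=True)
    return np.round(d,2),np.round(r,2)
E
python3 - <<'E'
import cv2
im=cv2.imread("pics/top0.png"); cv2.imwrite("pics/c1.png",cv2.resize(im[130:260,170:350],None,fx=4.4,fy=4.4,interpolation=cv2.INTER_CUBIC))
cv2.imwrite("pics/c2.png",cv2.resize(im[120:260,380:500],None,fx=4,fy=4,interpolation=cv2.INTER_CUBIC))
E
```

```text
(no output)
```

View pics/c1.png

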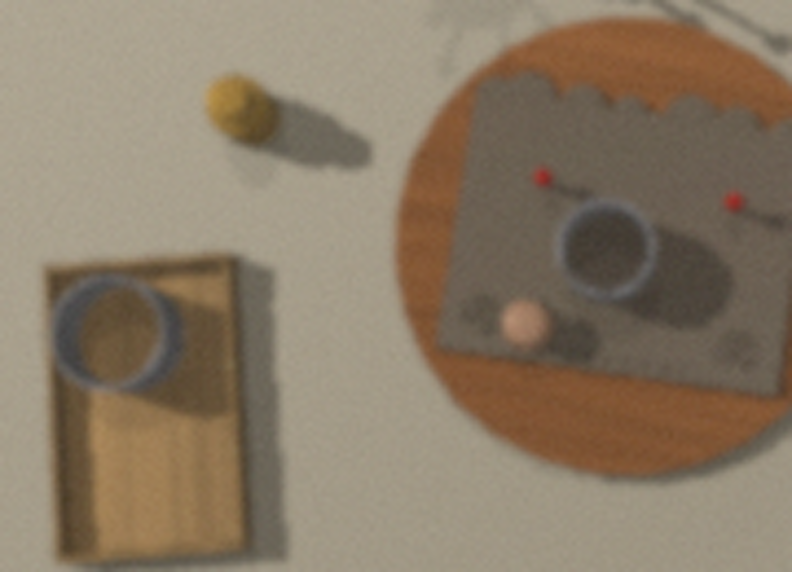

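View pics/c2.png

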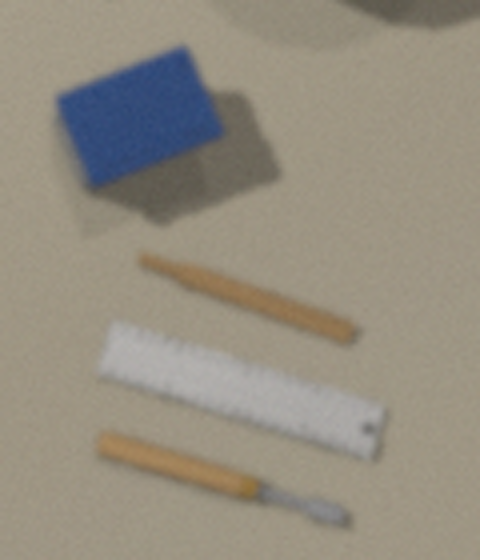

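```bash
python3 - <<'E'
from h import *
p=ctrl.camera_params("top")
c1=lambda u,v,z: ray(p,170+(u+.5)/4.4-.5,130+(v+.5)/4.4-.5,z)[:2]
c2=lambda u,v,z: ray(p,380+(u+.5)/4-.5,120+(v+.5)/4-.5,z)[:2]
b=c1(543,178,47);a=c1(735,203,47); print("pins a,b",a,b,"d",np.linalg.norm(b-a)); d=b-a; print("yaw of slab y->",np.arctan2(d[1],d[0])-np.pi/2)
print("bat",c1(638,248,15))
print("cutter",c1(606,250,68),"knob",c1(525,322,50))
t=[c1(*q,22) for q in((45,268),(236,257),(245,552),(60,560))];print("tray",np.mean(t,0),[np.round(x) for x in t],np.linalg.norm(t[0]-t[3]),np.linalg.norm(t[0]-t[1])); print("big",c1(115,333,50),"weight",c1(235,100,62))
r=[c2(*q,8) for q in((112,320),(388,405),(374,460),(97,375))];print("ruler",np.mean(r,0),[np.round(x) for x in r],np.linalg.norm(r[0]-r[1]),np.linalg.norm(r[0]-r[3]))
e=(r[0]+r[3]-r[1]-r[2]); print("ruler dir",np.arctan2(e[1],e[0]))
s=ctrl.read_state(); c=np.mean([c1(606,250,68)],0)[0:2]
E
```

```text
pins a,b [567.6371625  -48.33768077] [585.19298694  71.70724784] d 121.32185235237523
yaw of slab y-> -0.14521437645925594
bat [544.31689221  13.23580876]
cutter [536.41056411  31.94878987] knob [494.51564252  83.25421674]
tray [445.68411439 325.83380563] [array([536., 392.]), array([541., 270.]), array([354., 262.]), array([351., 379.])] 185.32472235915742 122.08045050963084
big [491.30405767 337.1370932 ] weight [634.26749184 261.31647956]
ruler [ 451.45074978 -340.9006463 ] [array([ 502., -251.]), array([ 439., -443.]), array([ 401., -431.]), array([ 463., -238.])] 202.83209540158234 40.77195765272248
ruler dir 1.255610107238032
```

```bash
python3 - <<'E'
from h import *
print(go([536,32,200],-0.1))
E
```

```text
(array([ 49.6 , -44.37,   3.12]), array([-9.000e-02,  3.000e-02,  3.168e+01]))
```

jog_arm(increments=[8.5,49.6,-44.4,3.1,-0.1,0,31.7,8.5,49.6,-44.4,3.1,-0.1,0,31.7,8.5,49.6,-44.4,3.1,-0.1,0,31.7,8.5,49.6,-44.4,3.1,-0.1,0,31.7,8.5,49.6,-44.4,3.1,-0.1,0,31.7,8.5,49.6,-44.4,3.1,-0.1,0,31.7,8.5,49.6,-44.4,3.1,-0.1,0,31.7,8.5,49.6,-44.4,3.1,-0.1,0,31.7,8.5,49.6,-44.4,3.1,-0.1,0,31.7,8.5,49.6,-44.4,3.1,-0.1,0,31.7,8.5,49.6,-44.4,3.1,-0.1,0,31.7,8.5,49.6,-44.4,3.1,-0.1,0,31.7,8.5,49.6,-44.4,3.1,-0.1,0,31.7,8.5,49.6,-44.4,3.1,-0.1,0,31.7,8.5,49.6,-44.4,3.1,-0.1,0,31.7,8.5,49.6,-44.4,3.1,-0.1,0,31.7,8.5,49.6,-44.4,3.1,-0.1,0,31.7,8.5,49.6,-44.4,3.1,-0.1,0,31.7])

```text
clock: 1.9
eef_pos: [535.8, 29.7, 200.5]
tool_rot: [3.139, -0.0, -0.104]
force: [-0.4, -0.6, 0.3]
width: 84.8
gripper_force: 0.0
```

```bash
python3 - <<'E'
from h import *
import json
p=ctrl.camera_params("wrist"); im=ctrl.get_image("wrist"); cv2.imwrite("pics/w1.png",im[:,:,::-1])
json.dump({k:np.array(v).tolist() for k,v in p.items() if k in("fx","fy","cx","cy","extrinsics")},open("w1.json","w"))
print(ctrl.read_state()["clock"]); 
for n,X in dict(a=[567.6,-48.3,47],b=[585.2,71.7,47],cut=[536,32,68],tcp=[536,32,200]).items(): print(n,proj(p,X))
print(-np.array(p["extrinsics"])[:3,:3].T@np.array(p["extrinsics"])[:3,3])
E
```

```text
1.95
a (np.float64(395.3894839461971), np.float64(144.14533365686123))
b (np.float64(270.50513663391564), np.float64(138.76723932148818))
cut (np.float64(316.577842154485), np.float64(189.5338216400762))
tcp (np.float64(314.8525811433117), np.float64(261.6337666048413))
[619.73757106  21.16586006 343.01896232]
```

View pics/w1.png

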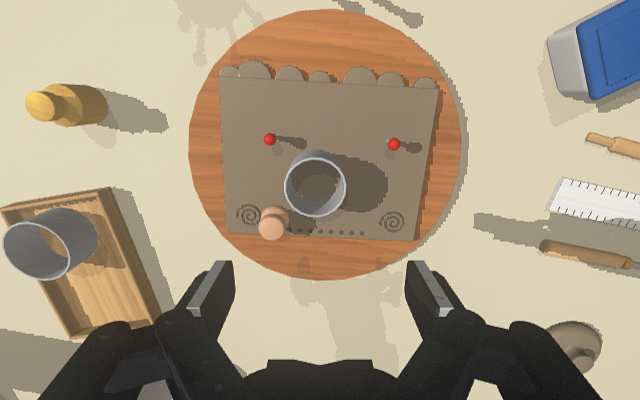

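The wrist view confirms pins at (270,139) and (394,144), cutter rim at (315,187), knob at (274,222), spirals on the kept side, and the weight at (65,104).

```bash
python3 - <<'E'
from h import *
import json
p=json.load(open("w1.json")); im=cv2.imread("pics/w1.png")[:,:,::-1].astype(int)
m=((im[...,0]>120)&(im[...,1]<70)&(im[...,2]<70)).astype(np.uint8)
n,_,st,ce=cv2.connectedComponentsWithStats(m)
P=[ray(p,*ce[i],47)[:2] for i in range(1,n) if st[i,4]>30]; print(ce[1:],st[1:,4],P)
if P[0][1]>P[1][1]: P=P[::-1]
a,b=P; d=b-a; print("a,b",a,b,np.linalg.norm(d),"yaw",np.arctan2(-d[0],d[1]))
S=[ray(p,*q,23)[:2] for q in((218,75),(229,232),(415,241),(438,85))]
print("slab",np.round(S),"kept edge dir",np.arctan2(-(S[1]-S[2])[0],(S[1]-S[2])[1]))
print("cutter",ray(p,315.5,187,68),"knob",ray(p,274,218,50),"weight top",ray(p,42,105,64), "big",ray(p,38,250,50))
print("ruler left end", ray(p,563,178,8),ray(p,549,211,8))
print("bat",ray(p,325,145,15))
print(go([*ray(p,315.5,187,68)[:2],120],-0.145),go([*ray(p,315.5,187,68)[:2],36],-0.145))
E
```

```text
[[269.54368932 138.95145631]
 [393.66363636 143.74545455]] [103 110] [array([585.12130661,  72.6514549 ]), array([568.16049866, -46.63815857])]
a,b [568.16049866 -46.63815857] [585.12130661  72.6514549 ] 120.48933931496924 yaw -0.14123512310055908
slab [[649. 117.]
 [482. 140.]
 [448. -74.]
 [617. -97.]] kept edge dir -0.1569649458169604
cutter [538.59923866  32.75027064  68.        ] knob [504.18360569  80.24700684  50.        ] weight top [636.80593671 263.78316703  64.        ] big [493.52556356 340.21853646  50.        ]
ruler left end [ 502.38864874 -247.40031651    8.        ] [ 462.78982445 -237.28192793    8.        ]
bat [568.8526551   19.75254722  15.        ]
(array([ 0.24, -0.31,  8.05]), array([ 0.12, -0.03,  2.39])) (array([ 0.23, -0.33, 16.45]), array([ 0.12, -0.03,  2.39]))
```

jog_arm(increments=[8.5,0.2,-0.3,8,0.1,0,2.4,8.5,0.2,-0.3,8,0.1,0,2.4,8.5,0.2,-0.3,8,0.1,0,2.4,8.5,0.2,-0.3,12,0.1,0,2.4,8.5,0.2,-0.3,14,0.1,0,2.4,8.5,0.2,-0.3,15.5,0.1,0,2.4,8.5,0.2,-0.3,16.4,0.1,0,2.4,8.5,0.2,-0.3,16.4,0.1,0,2.4,8.5,0.2,-0.3,16.4,0.1,0,2.4,5.5,0.2,-0.3,16.4,0.1,0,2.4,5.5,0.2,-0.3,16.4,0.1,0,2.4,5.5,0.2,-0.3,16.4,0.1,0,2.4,5.5,0.2,-0.3,16.4,0.1,0,2.4,5.5,0.2,-0.3,16.4,0.1,0,2.4,5.5,0.2,-0.3,16.4,0.1,0,2.4,5.5,0.2,-0.3,16.4,0.1,0,2.4])

```text
clock: 3.55
eef_pos: [539.3, 34.3, 37.9]
tool_rot: [-3.141, -0.002, -0.142]
force: [-2.0, 0.2, 8.5]
width: 58.1
gripper_force: 62.8
```

```bash
python3 - <<'E'
from h import *
s=ctrl.read_state(); z=s["eef_pos"][2]; print(z,go([538,33,130],-0.145),go([402,324,130],0.055),go([402,324,z-17],0.055))
E
```

```text
37.85521458592929 (array([-0.09,  0.14, -9.21]), array([-0.03, -0.14,  0.18])) (array([-17.66, -26.75,  -9.24]), array([ -0.02,  -0.14, -11.28])) (array([-17.69, -26.74,   1.67]), array([ -0.02,  -0.14, -11.28]))
```

jog_arm(increments=[5.5,0,0,-4,0,0,0,5.5,0,0,-8,0,0,0,5.5,-4,-6,-9.2,0,0,-3,5.5,-17.7,-26.7,-9.2,0,0,-11.3,5.5,-17.7,-26.7,-9.2,0,0,-11.3,5.5,-17.7,-26.7,-9.2,0,0,-11.3,5.5,-17.7,-26.7,-9.2,0,0,-11.3,5.5,-17.7,-26.7,-9.2,0,0,-11.3,5.5,-17.7,-26.7,-9.2,0,0,-11.3,5.5,-17.7,-26.7,-9.2,0,0,-11.3,5.5,-17.7,-26.7,-5,0,0,-11.3,5.5,-17.7,-26.7,-5,0,0,-11.3,5.5,-17.7,-26.7,-5,0,0,-11.3])

```text
clock: 4.85
eef_pos: [401.2, 322.0, 86.3]
tool_rot: [3.14, 0.001, 0.053]
force: [-0.0, 0.1, -1.4]
width: 58.3
gripper_force: 65.2
```

```bash
python3 - <<'E'
from h import *
p=ctrl.camera_params("wrist"); im=ctrl.get_image("wrist"); cv2.imwrite("pics/w2.png",im[:,:,::-1])
for n,X in dict(cut=[402,324,45],).items(): print(n,proj(p,X))
print(go([402,324,22],0.055), p["fx"],p["cx"],p["cy"],np.round(p["extrinsics"],4).tolist())
E
```

```text
cut (np.float64(316.1487496915587), np.float64(228.43279263251483))
(array([ 0.  , -0.12,  6.51]), array([ 0.02, -0.06, -0.11])) 302.7752253767615 319.41845560754007 200.13202286315908 [[0.0539, -0.9985, 0.0014, 299.6326], [-0.9434, -0.0504, 0.3279, 399.6], [-0.3274, -0.019, -0.9447, 381.2317], [0.0, 0.0, 0.0, 1.0]]
```

View pics/w2.png

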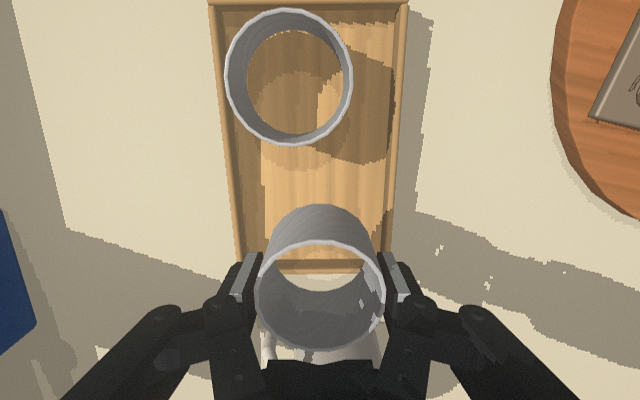

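Cutter is held centred at about (320,290). The tray's walls lie at u ≈ 236 and 390 and its near wall at v ≈ 262–272. I'll check the margins.

```bash
python3 - <<'E'
from h import *
p=ctrl.camera_params("wrist")
for n,q in dict(nearouter=(318,273),nearinner=(318,260),left=(237,240),right=(390,240),ul=(210,3),ur=(407,3)).items(): print(n,np.round(ray(p,*q,22)))
print("big",ray(p,289,78,50))
E
```

```text
nearouter [354. 321.  22.]
nearinner [365. 322.  22.]
left [379. 384.  22.]
right [385. 268.  22.]
ul [535. 395.  22.]
ur [541. 278.  22.]
big [494.44106973 344.35539964  50.        ]
```

jog_arm(increments=[5.5,0.3,-0.4,2,0,0,0,5.5,0.3,-0.4,4,0,0,0,5.5,0.3,-0.4,5.5,0,0,0,5.5,0.3,-0.4,6.2,0,0,0,5.5,0.3,-0.4,6.4,0,0,0,5.5,0.3,-0.4,6.6,0,0,0,5.5,0.3,-0.4,6.7,0,0,0,5.5,0.3,-0.4,6.7,0,0,0])

```text
clock: 5.7
eef_pos: [404.5, 328.1, 19.9]
tool_rot: [-3.141, -0.002, 0.055]
force: [0.1, -1.1, 0.4]
width: 58.5
gripper_force: 65.5
```

jog_arm(increments=[5.5,0,0,0.15,0,0,0,5.5,0,0,0.15,0,0,0,7.2,0,0,0.15,0,0,0,7.2,0,0,0.15,0,0,0,7.2,0,0,0.15,0,0,0,7.2,0,0,0.15,0,0,0,7.2,0,0,-2,0,0,0,7.2,0,0,-4,0,0,0,7.2,0,0,-8,0,0,0,7.2,0,0,-12,0,0,0,7.2,0,0,-16,0,0,0,7.2,0,0,-18,0,0,0,7.2,0,0,-18,0,0,0])

```text
clock: 7.0
eef_pos: [405.4, 329.1, 202.2]
tool_rot: [-3.138, -0.005, 0.055]
force: [0.7, 0.5, 0.2]
width: 72.0
gripper_force: 0.0
```

```bash
python3 - <<'E'
from h import *
p=ctrl.camera_params("wrist"); im=ctrl.get_image("wrist"); cv2.imwrite("pics/w3.png",im[:,:,::-1])
print("expected cutter rim",proj(p,[404,328,50]))
# ruler, top-view estimate; long direction 1.2556 ; gripping across x: closing dir = 1.2556-pi/2
th=1.2556-np.pi/2; print("ruler yaw",th)
for y in (th+np.pi/2,th-np.pi/2): print(y,go([451.5,-341,160],y))
E
```

```text
expected cutter rim (np.float64(320.88084132559055), np.float64(185.9707201942674))
ruler yaw -0.3151963267948965
1.2556 (array([ 1.02, 67.1 ,  3.91]), array([ -0.  ,  -0.2 , -68.79]))
-1.885992653589793 (array([ 1.02, 67.1 ,  3.91]), array([ -0.22,   0.  , 111.21]))
```

View pics/w3.png

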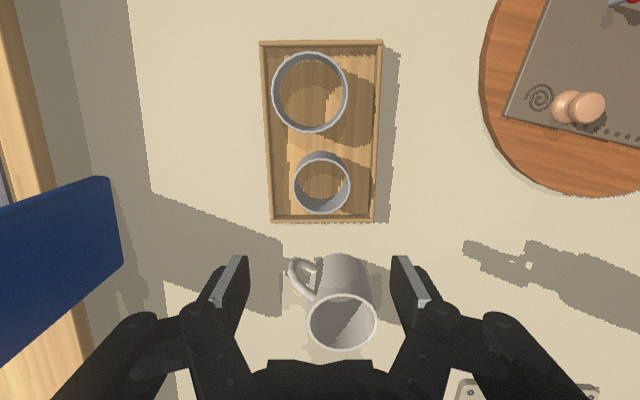

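jog_arm(increments=[5.5,1,67.1,1,0,-0.2,-68.8,5.5,1,67.1,1,0,-0.2,-68.8,5.5,1,67.1,1,0,-0.2,-68.8,5.5,1,67.1,1,0,-0.2,-68.8,5.5,1,67.1,1,0,-0.2,-68.8,5.5,1,67.1,1,0,-0.2,-68.8,5.5,1,67.1,1,0,-0.2,-68.8,5.5,1,67.1,1,0,-0.2,-68.8,5.5,1,67.1,1,0,-0.2,-68.8,5.5,1,67.1,1,0,-0.2,-68.8,5.5,1,67.1,1,0,-0.2,-68.8,5.5,1,67.1,1,0,-0.2,-68.8,5.5,1,67.1,1,0,-0.2,-68.8,5.5,1,67.1,1,0,-0.2,-68.8,5.5,1,67.1,1,0,-0.2,-68.8,5.5,1,67.1,1,0,-0.2,-68.8,5.5,1,67.1,1,0,-0.2,-68.8,5.5,1,67.1,1,0,-0.2,-68.8])

```text
clock: 8.85
eef_pos: [450.8, -339.6, 188.8]
tool_rot: [-3.139, 0.001, 1.258]
force: [-1.1, 0.5, 0.2]
width: 55.1
gripper_force: 0.0
```

```bash
python3 - <<'E'
from h import *
import json
p=ctrl.camera_params("wrist"); im=ctrl.get_image("wrist"); cv2.imwrite("pics/w4.png",im[:,:,::-1])
json.dump({k:np.array(v).tolist() for k,v in p.items() if k in("fx","fy","cx","cy","extrinsics")},open("w4.json","w"))
s=ctrl.read_state(); print(s["eef_pos"],s["tool_rot"],s["qpos"])
E
```

```text
[ 450.91917653 -339.94033832  189.02191239] [-3.13951345e+00  1.68336795e-03  1.25806213e+00] [ 0.66840078  0.55904782 -0.11155809  1.80207075  0.08654925  0.7867264
  0.19969034]
```

View pics/w4.png

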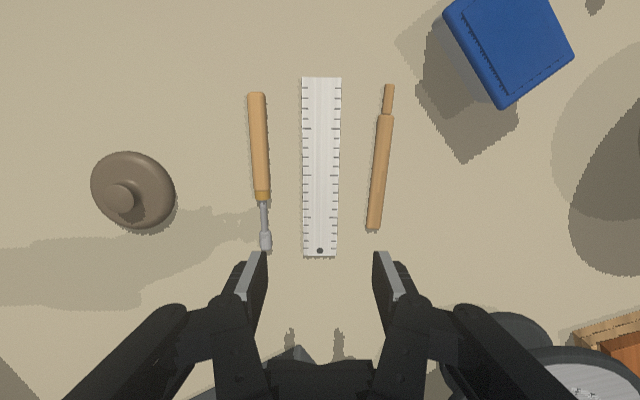

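The cutter stands upright in the tray at (322,183). The ruler is seen whole, with corners near (302,77), (342,77), (337,257) and (303,257).

```bash
python3 - <<'E'
from h import *
import json
p=json.load(open("w4.json")); g=cv2.imread("pics/w4.png")
hsv=cv2.cvtColor(g,cv2.COLOR_BGR2HSV); m=((hsv[...,1]<25)&(hsv[...,2]>185)).astype(np.uint8)
m[:60]=0;m[265:]=0;m[:,:285]=0;m[:,355:]=0
m=cv2.morphologyEx(m,cv2.MORPH_CLOSE,np.ones((7,7)))
c=max(cv2.findContours(m,0,1)[0],key=cv2.contourArea)[:,0,:]
W=np.array([ray(p,*q,8)[:2] for q in c.astype(float)],np.float32)
(cx,cy),wh,an=cv2.minAreaRect(W); print("ruler",cx,cy,wh,an)
B=cv2.boxPoints(((cx,cy),wh,an)); e=B[1]-B[0] if np.linalg.norm(B[1]-B[0])>100 else B[2]-B[1]; e=e*np.sign(e[1]); th=np.arctan2(e[1],e[0]); print("dir",th)
print(go([cx,cy,60],th),go([cx,cy,-1],th))
E
```

```text
ruler 451.8863220214844 -338.1299133300781 (199.25917053222656, 39.550228118896484) 71.66573333740234
dir 1.250803
(array([ 0.22,  0.06, 12.9 ]), array([-0.12,  0.1 ,  0.42])) (array([ 0.23,  0.08, 19.  ]), array([-0.12,  0.1 ,  0.42]))
```

jog_arm(increments=[5.5,0.2,0.1,5,-0.1,0.1,0.4,5.5,0.2,0.1,10,-0.1,0.1,0.4,5.5,0.2,0.1,14,-0.1,0.1,0.4,5.5,0.2,0.1,17,-0.1,0.1,0.4,5.5,0.2,0.1,18.3,-0.1,0.1,0.4,5.5,0.2,0.1,18.8,-0.1,0.1,0.4,5.5,0.2,0.1,18.9,-0.1,0.1,0.4,5.5,0.2,0.1,18.9,-0.1,0.1,0.4,5.5,0.2,0.1,18.9,-0.1,0.1,0.4])

```text
clock: 9.8
eef_pos: [452.8, -341.1, 1.8]
tool_rot: [3.139, 0.002, 1.249]
force: [0.1, 0.4, 0.6]
width: 54.8
gripper_force: 0.0
```

jog_arm(increments=[5.5,0,0,0.15,0,0,0,5.5,0,0,0.15,0,0,0,3.5,0,0,0.15,0,0,0,3.5,0,0,0.15,0,0,0,3.5,0,0,0.15,0,0,0,3.5,0,0,0.15,0,0,0,3.5,0,0,0.15,0,0,0,3.5,0,0,0.15,0,0,0,3.5,0,0,0.15,0,0,0])

```text
clock: 10.7
eef_pos: [451.8, -340.5, -0.6]
tool_rot: [3.141, 0.001, 1.249]
force: [-0.5, 0.7, 6.7]
width: 37.7
gripper_force: 60.3
```

```bash
python3 - <<'E'
from h import *
# target: ruler centre offset 38 mm (-x slab) from pin midpoint; yaw along pin line
a=np.array([568.1,-46.6]);b=np.array([585.1,72.6]); d=(b-a)/np.linalg.norm(b-a); n=np.array([d[1],-d[0]]); print("n",n)
yaw=np.arctan2(d[1],d[0]); mid=(a+b)/2; t=mid-38*n; print(mid,t,yaw)
s=ctrl.read_state(); print(s["eef_pos"],s["tool_rot"])
for z in(120,60): print(go([*t,z],yaw))
E
```

```text
n [ 0.98998269 -0.14118881]
[576.6  13. ] [538.98065788  18.36517463] 1.4291341793980632
[ 451.77774624 -340.46824207   -0.5821819 ] [3.14114527e+00 9.46631747e-04 1.24859523e+00]
(array([ 36.79,  -3.09, -12.09]), array([  0.02,   0.06, -10.34]))
(array([36.79, -3.09, -6.09]), array([  0.02,   0.06, -10.34]))
```

jog_arm(increments=[3.5,0,0,-3,0,0,0,3.5,0,0,-7,0,0,0,3.5,0,0,-11,0,0,0,3.5,2,0,-12.1,0,0,0,3.5,36.8,-3.1,-12.1,0,0,-10.3,3.5,36.8,-3.1,-12.1,0,0,-10.3,3.5,36.8,-3.1,-12.1,0,0,-10.3,3.5,36.8,-3.1,-12.1,0,0,-10.3,3.5,36.8,-3.1,-12.1,0,0,-10.3,3.5,36.8,-3.1,-12.1,0,0,-10.3,3.5,36.8,-3.1,-12.1,0,0,-10.3,3.5,36.8,-3.1,-12.1,0,0,-10.3,3.5,36.8,-3.1,-12.1,0,0,-10.3,3.5,36.8,-3.1,-12.1,0,0,-10.3,3.5,36.8,-3.1,-12.1,0,0,-10.3])

```text
clock: 12.2
eef_pos: [538.4, 16.4, 119.3]
tool_rot: [-3.141, 0.002, 1.425]
force: [-0.3, -0.0, -2.3]
width: 37.8
gripper_force: 61.5
```

```bash
python3 - <<'E'
from h import *
p=ctrl.camera_params("wrist"); im=ctrl.get_image("wrist"); cv2.imwrite("pics/w5.png",im[:,:,::-1])
m=((im[...,0].astype(int)>120)&(im[...,1]<70)&(im[...,2]<70)).astype(np.uint8)
n,_,st,ce=cv2.connectedComponentsWithStats(m); print([(np.round(ce[i]),st[i,4],np.round(ray(p,*ce[i],47),1)) for i in range(1,n) if st[i,4]>15])
s=ctrl.read_state(); print(s["eef_pos"],s["tool_rot"]); print(go([539,18.4,22.5],1.429))
E
```

```text
[(array([378., 132.]), np.int32(34), array([587.3,  70. ,  47. ]))]
[538.56943079  16.47746661 119.37047423] [-3.14143367e+00  1.74520572e-03  1.42525493e+00]
(array([0.21, 0.02, 9.69]), array([-0.01,  0.1 , -0.21]))
```

View pics/w5.png

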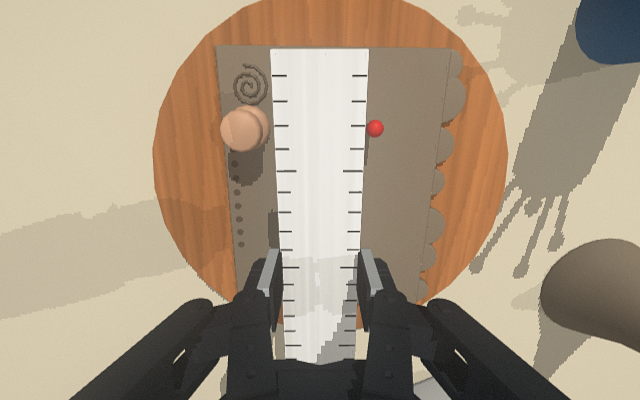

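jog_arm(increments=[3.5,0.2,0.3,3,0,0,-0.2,3.5,0.2,0.3,6,0,0,-0.2,3.5,0.2,0.3,8,0,0,-0.2,3.5,0.2,0.3,9,0,0,-0.2,3.5,0.2,0.3,9.4,0,0,-0.2,3.5,0.2,0.3,9.5,0,0,-0.2,3.5,0.2,0.3,9.6,0,0,-0.2,3.5,0.2,0.3,9.7,0,0,-0.2,3.5,0.2,0.3,9.7,0,0,-0.2])

```text
clock: 13.15
eef_pos: [542.6, 20.1, 23.1]
tool_rot: [3.14, 0.001, 1.432]
force: [-0.1, 0.3, -1.2]
width: 38.0
gripper_force: 61.5
```

jog_arm(increments=[3.5,0,0,0.1,0,0,0,3.5,0,0,0.1,0,0,0,3.5,0,0,0.1,0,0,0,4.8,0,0,0.1,0,0,0,4.8,0,0,0.1,0,0,0,4.8,0,0,0.1,0,0,0,4.8,0,0,0.1,0,0,0,4.8,0,0,0.1,0,0,0])

```text
clock: 13.95
eef_pos: [542.2, 20.0, 21.4]
tool_rot: [3.141, 0.001, 1.432]
force: [-1.3, 0.0, -0.3]
width: 48.0
gripper_force: 0.0
```

```bash
cat > rul.py <<'E'
from h import *
def measure(name,sv=None):
    p=ctrl.camera_params(name); im=ctrl.get_image(name)
    if sv: cv2.imwrite(f"pics/{sv}.png",im[:,:,::-1])
    i=im.astype(int); m=((i[...,0]>110)&(i[...,1]<75)&(i[...,2]<75)).astype(np.uint8)
    n,_,st,ce=cv2.connectedComponentsWithStats(m)
    return p,im,[(np.round(ce[k],1),st[k,4],np.round(ray(p,*ce[k],47)[:2],1)) for k in range(1,n) if st[k,4]>3]
E
python3 - <<'E'
from rul import *
p,im,pins=measure("wrist","w6"); print(pins)
p,im,pins=measure("top","t6"); print(pins)
g=cv2.resize(im[140:220,250:380],None,fx=4,fy=4,interpolation=cv2.INTER_CUBIC)
w=cv2.imread("pics/w6.png"); o=np.zeros((400+320,640,3),np.uint8)
o=np.hstack([cv2.resize(w,(480,300)),np.zeros((300,4,3),np.uint8),cv2.resize(g[:,:,::-1],(316,195)) if 0 else np.pad(cv2.resize(g[:,:,::-1],(316,195)),((0,105),(0,0),(0,0)))])
cv2.imwrite("pics/m6.png",o)
s=ctrl.read_state(); print(s["eef_pos"],s["force"],s["tool_rot"])
E
```

```text
[(array([409.2, 165.8]), np.int32(694), array([585.3,  72.7]))]
[(array([591.8,  88. ]), np.int32(5), array([ 807.3, -772.1]))]
[542.20435857  20.07171998  21.40022128] [-0.32864209  0.27592575  0.23094292] [3.14137539e+00 8.24608877e-04 1.43196102e+00]
```

View pics/m6.png

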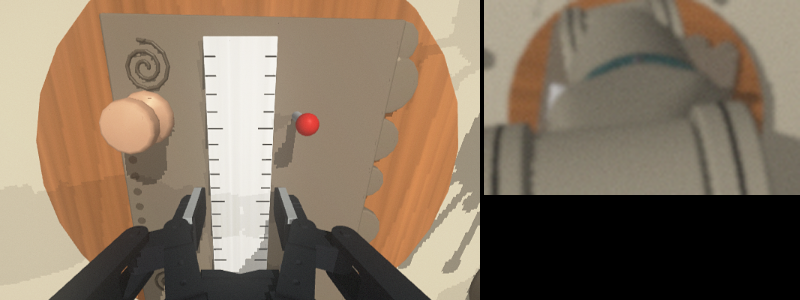

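jog_arm(increments=[4.8,0,0.3,0,0,0,0,4.8,0,0.5,0,0,0,0,4.8,0,0.7,0,0,0,0,4.8,0,0.9,0,0,0,0,4.8,0,1.1,0,0,0,0,4.8,0,1.2,0,0,0,0,4.8,0,1.3,0,0,0,0,4.8,0,1.3,0,0,0,0])

```text
clock: 14.85
eef_pos: [555.9, 18.2, 21.5]
tool_rot: [3.14, 0.001, 1.432]
force: [-0.1, -0.5, 0.0]
width: 47.9
gripper_force: 0.1
```

jog_arm(increments=[4.8,0,0.05,0,0,0,0,4.8,0,0.1,0,0,0,0,4.8,0,0.1,0,0,0,0])

```text
clock: 15.15
eef_pos: [555.9, 18.2, 21.4]
tool_rot: [-3.142, 0.001, 1.432]
force: [-0.5, 0.4, 0.7]
width: 48.2
gripper_force: 0.7
```

jog_arm(increments=[4.8,0,0.05,0,0,0,0,4.8,0,0.1,0,0,0,0,4.8,0,0.1,0,0,0,0])

```text
clock: 15.45
eef_pos: [557.0, 18.0, 21.5]
tool_rot: [3.142, 0.001, 1.432]
force: [-1.8, -0.5, 0.8]
width: 48.0
gripper_force: 1.0
```

jog_arm(increments=[4.8,0,0.05,0,0,0,0,4.8,0,0.1,0,0,0,0,4.8,0,0.1,0,0,0,0])

```text
clock: 15.75
eef_pos: [558.0, 17.8, 21.5]
tool_rot: [3.141, 0.001, 1.432]
force: [-1.7, -0.2, 1.7]
width: 47.8
gripper_force: 1.1
```

```bash
python3 - <<'E'
from rul import *
p,im,pins=measure("wrist","w7"); print(pins); s=ctrl.read_state(); print(s["eef_pos"],s["force"])
cv2.imwrite("pics/m7.png",cv2.resize(im[100:300,240:440,::-1],None,fx=3,fy=3,interpolation=cv2.INTER_CUBIC))
E
```

```text
[(array([368.8, 151.8]), np.int32(4), array([585.8,  78.2])), (array([371. , 169.2]), np.int32(287), array([586.1,  71.2]))]
[558.00523174  17.82675758  21.47806512] [-2.39021738  0.00779391  1.27547709]
```

View pics/m7.png

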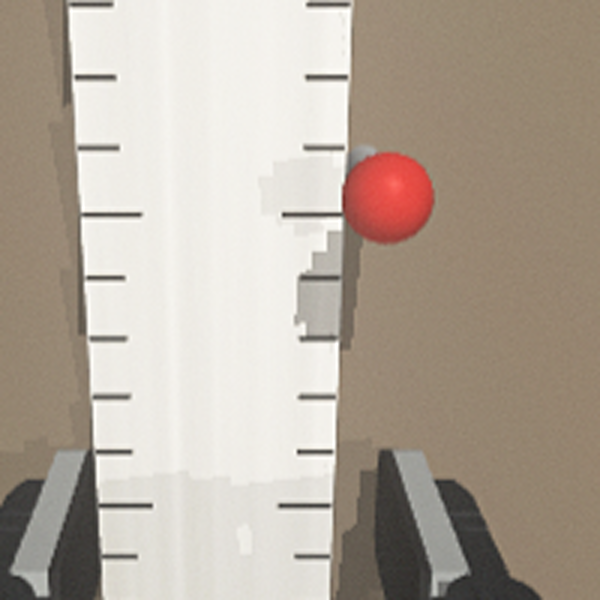

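jog_arm(increments=[4.8,0,0.05,0,0,0,0,4.8,0,0.1,0,0,0,0,4.8,0,0.1,0,0,0,0,4.8,0,0.1,0,0,0,0])

```text
clock: 16.2
eef_pos: [558.0, 17.8, 21.4]
tool_rot: [-3.14, 0.001, 1.432]
force: [-5.2, 0.5, 4.2]
width: 47.8
gripper_force: 2.6
```

jog_arm(increments=[4.8,0,0.05,0,0,0,0,4.8,0,0.05,0,0,0,0,4.8,0,0.05,0,0,0,0])

```text
clock: 16.5
eef_pos: [558.1, 17.8, 21.4]
tool_rot: [-3.139, 0.001, 1.432]
force: [-6.2, 1.8, 3.5]
width: 48.3
gripper_force: 2.9
```

jog_arm(increments=[4.8,0,-0.3,0,0,0,0,5.2,0,-0.5,0,0,0,0,5.2,0,-0.5,0,0,0,0,5.2,0,-0.5,0,0,0,0,5.2,0,-0.5,-1,0,0,0,5.2,0,-0.5,-4,0,0,0,5.2,0,-0.5,-8,0,0,0,5.2,-4,-0.5,-12,0,0,0,5.2,-8,-0.5,-16,0,0,0,5.2,-10,-0.5,-18,0,0,0,5.2,-10,-0.5,-18,0,0,0,5.2,-10,-0.5,-18,0,0,0,5.2,-10,-0.5,-18,0,0,0])

```text
clock: 17.8
eef_pos: [540.3, -79.2, 201.1]
tool_rot: [-3.141, -0.0, 1.433]
force: [0.4, 0.7, -0.9]
width: 52.0
gripper_force: 0.0
```

```bash
cat > chk.py <<'E'
from rul import *
def chk(sv=None):
    p,im,pins=measure("wrist",sv); print(pins)
    P=sorted([q[2] for q in pins if q[1]>25],key=lambda x:x[1])
    hsv=cv2.cvtColor(im,cv2.COLOR_RGB2HSV); m=((hsv[...,1]<25)&(hsv[...,2]>185)).astype(np.uint8)
    # keep only region near slab
    E=np.array([proj(p,[x,y,31]) for x,y in((470,-110),(470,150),(610,150),(610,-110))],np.int32); k=np.zeros_like(m); cv2.fillPoly(k,[E],1); m&=k
    m=cv2.morphologyEx(m,cv2.MORPH_CLOSE,np.ones((7,7)))
    c=max(cv2.findContours(m,0,1)[0],key=cv2.contourArea)[:,0,:].astype(float)
    W=np.array([ray(p,*q,31)[:2] for q in c],np.float32); (cx,cy),wh,an=cv2.minAreaRect(W)
    B=cv2.boxPoints(((cx,cy),wh,an)); e=B[1]-B[0] if np.linalg.norm(B[1]-B[0])>100 else B[2]-B[1]; e=e/np.linalg.norm(e)*np.sign(e[1])
    n=np.array([e[1],-e[0]]); print("ruler",cx,cy,wh,"dir",np.arctan2(e[1],e[0]))
    for q in P: print("pin x,y in ruler",np.round([(q-[cx,cy])@n,(q-[cx,cy])@e],1))
E
python3 - <<'E'
from chk import *
chk("w8"); s=ctrl.read_state(); print(s["clock"],s["eef_pos"])
E
```

```text
[(array([347.5,   6. ]), np.int32(147), array([585.1,  72.1])), (array([343. , 147.6]), np.int32(102), array([568.1, -46.5]))]
ruler 551.9335327148438 2.8369522094726562 (163.41929626464844, 39.455257415771484) dir 1.4324841
pin x,y in ruler [ 22.8 -46.6]
pin x,y in ruler [23.3 73.2]
17.85 [540.1980118  -78.93010067 200.71117274]
```

```bash
python3 - <<'E'
from h import *
print(go([636,262.5,170],1.432))
E
```

```text
(array([35.13,  4.84,  3.06]), array([-0.09, -0.  ,  0.12]))
```

jog_arm(increments=[7,35.1,4.8,0,0,0,0,7,35.1,4.8,0,0,0,0,7,35.1,4.8,0,0,0,0,7,35.1,4.8,0,0,0,0,7,35.1,4.8,0,0,0,0,7,35.1,4.8,0,0,0,0,7,35.1,4.8,0,0,0,0,7,35.1,4.8,0,0,0,0,7,35.1,4.8,0,0,0,0,7,35.1,4.8,0,0,0,0,7,35.1,4.8,0,0,0,0])

```text
clock: 18.95
eef_pos: [636.8, 258.1, 200.9]
tool_rot: [-3.141, 0.003, 1.43]
force: [-0.0, -0.1, 1.0]
width: 69.7
gripper_force: 0.0
```

```bash
python3 - <<'E'
from h import *
p=ctrl.camera_params("wrist"); im=ctrl.get_image("wrist"); cv2.imwrite("pics/w9.png",im[:,:,::-1])
hsv=cv2.cvtColor(im,cv2.COLOR_RGB2HSV); m=((hsv[...,0]>14)&(hsv[...,0]<30)&(hsv[...,1]>130)&(hsv[...,2]>60)).astype(np.uint8)
n,_,st,ce=cv2.connectedComponentsWithStats(m); print([(st[k].tolist(),ce[k].round()) for k in range(1,n) if st[k,4]>100])
for z in (0,20,38,57,64): print(z,np.round(proj(p,[636,262.5,z])))
# expected silhouette centroid: points of the body and knob as a hull
def sil(x,y):
    pts=[]
    for r,z in((20,0),(20,38),(13,52),(13,61),(9,64)):
        for t in np.linspace(0,2*np.pi,24): pts.append(proj(p,[x+r*np.cos(t),y+r*np.sin(t),z]))
    k=np.zeros((400,640),np.uint8); cv2.fillConvexPoly(k,cv2.convexHull(np.array(pts,np.int32)),1); M=cv2.moments(k,True); q=np.array(pts)
    return M["m10"]/M["m00"],M["m01"]/M["m00"],q.min(0).round(),q.max(0).round()
print(sil(636,262.5)); print(sil(641,262.5)[:2],sil(636,267.5)[:2])
E
```

```text
[([299, 147, 38, 42, 1147], array([318., 168.]))]
0 [318. 168.]
20 [318. 172.]
38 [318. 177.]
57 [318. 181.]
64 [318. 183.]
(317.7040743388134, 172.72265904217298, array([299., 151.]), array([337., 195.]))
(322.1646297627606, 172.16966211358735) (317.00287150035894, 168.24982053122756)
```

```bash
python3 - <<'E'
from h import *
print(go([636,266.5,9],1.432))
E
```

```text
(array([ 0.85, -0.21, 19.21]), array([ 0.01,  0.13, -0.14]))
```

jog_arm(increments=[7,0.8,-0.2,5,0,0,0,7,0.8,-0.2,10,0,0,0,7,0.8,-0.2,14,0,0,0,7,0.8,-0.2,17,0,0,0,7,0.8,-0.2,18.5,0,0,0,7,0.8,-0.2,19.1,0,0,0,7,0.8,-0.2,19.1,0,0,0,7,0.8,-0.2,19.1,0,0,0,3,0.8,-0.2,19.1,0,0,0,3,0.8,-0.2,19.1,0,0,0,3,0.8,-0.2,19.1,0,0,0,3,0.8,-0.2,19.1,0,0,0,3,0.8,-0.2,19.1,0,0,0,3,0.8,-0.2,19.1,0,0,0,3,0.8,-0.2,19.1,0,0,0])

```text
clock: 20.5
eef_pos: [636.6, 268.9, 12.0]
tool_rot: [3.14, -0.0, 1.432]
force: [-0.7, -0.3, 5.3]
width: 38.4
gripper_force: 60.2
```

```bash
python3 - <<'E'
from h import *
a=np.array([568.1,-46.6]);b=np.array([585.1,72.6]); d=(b-a)/np.linalg.norm(b-a); n=np.array([d[1],-d[0]]); t=(a+b)/2-23*n
z=ctrl.read_state()["eef_pos"][2]; print(z,t); yaw=np.arctan2(d[1],d[0]); print(go([*t,140],yaw),go([*t,z+31],yaw))
E
```

```text
12.038789599418106 [553.83039819  16.24734254]
(array([-26.17,  -4.68, -12.81]), array([ 0.09, -0.01,  0.16])) (array([-26.17,  -4.69,  -3.11]), array([ 0.09, -0.01,  0.16]))
```

jog_arm(increments=[3,0,0,-3,0,0,0,3,0,0,-7,0,0,0,3,0,0,-11,0,0,0,3,0,0,-12.8,0,0,0,3,-26.2,-4.7,-12.8,0,0,0.1,3,-26.2,-4.7,-12.8,0,0,0.1,3,-26.2,-4.7,-12.8,0,0,0.1,3,-26.2,-4.7,-12.8,0,0,0.1,3,-26.2,-4.7,-12.8,0,0,0.1,3,-26.2,-4.7,-12.8,0,0,0.1,3,-26.2,-4.7,-12.8,0,0,0.1,3,-26.2,-4.7,-12.8,0,0,0.1,3,-26.2,-4.7,-12.8,0,0,0.1])

```text
clock: 21.8
eef_pos: [553.6, 17.5, 138.5]
tool_rot: [3.141, -0.001, 1.432]
force: [0.0, 0.2, -4.7]
width: 38.0
gripper_force: 62.1
```

```bash
python3 - <<'E'
from h import *
s=ctrl.read_state(); print(s["force"],s["width"],go([553.8,16.2,43],1.4291))
E
```

```text
[ 0.04477147  0.15165983 -4.74731295] 37.982363364657076 (array([-0.13,  0.03,  9.55]), array([ 0.04, -0.03,  0.18]))
```

jog_arm(increments=[3,-0.1,0,4,0,0,0.2,3,-0.1,0,7,0,0,0.2,3,-0.1,0,8.5,0,0,0.2,3,-0.1,0,9,0,0,0.2,3,-0.1,0,9.2,0,0,0.2,3,-0.1,0,9.3,0,0,0.2,3,-0.1,0,9.4,0,0,0.2,3,-0.1,0,9.4,0,0,0.2,3,-0.1,0,9.4,0,0,0.2])

```text
clock: 22.7
eef_pos: [553.5, 14.5, 45.1]
tool_rot: [3.14, 0.001, 1.427]
force: [0.4, 0.1, -4.1]
width: 37.9
gripper_force: 62.0
```

jog_arm(increments=[3,0,0,0.05,0,0,0,3,0,0,0.1,0,0,0,3,0,0,0.1,0,0,0])

```text
clock: 23.0
eef_pos: [553.0, 14.4, 43.5]
tool_rot: [3.141, 0.001, 1.427]
force: [0.3, -0.7, -4.1]
width: 38.3
gripper_force: 62.0
```

jog_arm(increments=[3,0,0,0.05,0,0,0,3,0,0,0.1,0,0,0,3,0,0,0.1,0,0,0])

```text
clock: 23.3
eef_pos: [553.1, 14.5, 43.0]
tool_rot: [3.141, 0.001, 1.427]
force: [-1.5, -0.2, 3.5]
width: 38.0
gripper_force: 63.0
```

jog_arm(increments=[4.5,0,0,-0.05,0,0,0,6,0,0,-0.05,0,0,0,6,0,0,-0.05,0,0,0,6,0,0,-0.05,0,0,0,6,0,0,-0.05,0,0,0,6,0,0,-2,0,0,0,6,0,0,-5,0,0,0,6,0,0,-9,0,0,0,6,-3,0,-13,0,0,0,6,-8,0,-17,0,0,0,6,-14,0,-22,0,0,0,6,-16,0,-24,0,0,0,6,-16,0,-24,0,0,0,6,-16,0,-24,0,0,0])

```text
clock: 24.7
eef_pos: [530.6, -147.3, 284.8]
tool_rot: [3.137, 0.003, 1.421]
force: [0.2, 1.4, -0.6]
width: 60.3
gripper_force: 0.0
```

```bash
python3 - <<'E'
from chk import *
chk("w10")
p=ctrl.camera_params("wrist"); im=cv2.imread("pics/w10.png"); hsv=cv2.cvtColor(im,cv2.COLOR_BGR2HSV); m=((hsv[...,0]>14)&(hsv[...,0]<30)&(hsv[...,1]>130)&(hsv[...,2]>60)).astype(np.uint8)
n,_,st,ce=cv2.connectedComponentsWithStats(m); print([(st[k].tolist(),ce[k].round()) for k in range(1,n) if st[k,4]>100])
pts=np.array([proj(p,[553+r*np.cos(t),16+r*np.sin(t),31+z]) for r,z in((20,0),(20,38),(13,52),(13,61)) for t in np.linspace(0,6.28,24)]); print(pts.min(0),pts.max(0))
s=ctrl.read_state(); print(s["clock"],s["eef_pos"],s["force"])
E
```

```text
[(array([337.4,  75.8]), np.int32(83), array([568.2, -46.6]))]
ruler 547.4439697265625 -34.44588851928711 (88.6590576171875, 37.53443908691406) dir 1.4147644
pin x,y in ruler [22.4 -8.8]
[([298, 0, 38, 41, 1272], array([316.,  18.]))]
[298.86567016  -7.37927941] [337.60095053  42.95560616]
24.75 [ 530.06385301 -144.42257803  283.08848837] [0.60723548 1.86632182 0.05166158]
```

jog_arm(increments=[6,4,0,0,0,0,0,6,8,0,0,0,0,0,6,11,0,0,0,0,0,6,11,0,0,0,0,0,6,11,0,0,0,0,0,6,11,0,0,0,0,0])

```text
clock: 25.35
eef_pos: [545.1, -34.9, 281.5]
tool_rot: [-3.14, 0.002, 1.427]
force: [0.4, 0.4, -0.2]
width: 60.1
gripper_force: 0.0
```

```bash
python3 - <<'E'
from rul import *
p,im,pins=measure("wrist","w11"); print(pins)
hsv=cv2.cvtColor(im,cv2.COLOR_RGB2HSV); m=((hsv[...,1]<25)&(hsv[...,2]>185)).astype(np.uint8)
E=np.array([proj(p,[x,y,31]) for x,y in((470,-110),(470,150),(610,150),(610,-110))],np.int32); k=np.zeros_like(m); cv2.fillPoly(k,[E],1); m&=k
c=np.vstack([q[:,0,:] for q in cv2.findContours(m,0,1)[0] if cv2.contourArea(q)>150]).astype(float)
W=np.array([ray(p,*q,31)[:2] for q in c],np.float32); (cx,cy),wh,an=cv2.minAreaRect(W); print(cx,cy,wh,an)
th=np.radians(an+(0 if wh[0]>wh[1] else 90)); e=np.array([np.cos(th),np.sin(th)]); n=np.array([e[1],-e[0]])
for q in pins: print((q[2]-[cx,cy])@n,(q[2]-[cx,cy])@e)
print("weight",(np.array([553.5,17])-[cx,cy])@n,(np.array([553.5,17])-[cx,cy])@e)
E
```

```text
[(array([340.9,  69.6]), np.int32(74), array([585.2,  72.4])), (array([338.9, 172. ]), np.int32(61), array([568.2, -46.7]))]
554.1809692382812 20.378517150878906 (198.20480346679688, 39.22673416137695) 81.93053436279297
23.40945614231769 55.86065082272818
23.29627599313937 -64.44644452186833
weight -0.19997206746363566 -3.4406552304034457
```

Both pins measure about 23.3 mm from the ruler's centre line, where 23 mm is touching. The weight sits on the centre line, midway between the pins.

```bash
python3 -c "
from cell import ctrl
print(ctrl.finish_job())"
```

```text
the job is handed in; nothing more can be done
None
```

The job is done and handed in at about 25 s: the cutter stands in the tray, the ruler's edge touches both pins by camera measurement, and the weight stands upright on it midway; the judge's verdict was not returned.

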